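Show a culture dish to the dish-reading camera

ROBOT

A 6-joint arm with a two-finger parallel gripper is mounted at the origin on the work surface. World frame = base frame: x ahead of the robot, y to its left, z up, the work surface at z = 0. Lengths are in mm, angles in rad, forces in N, time in s.
With the tool pointing down it reaches from about 300 to 775 mm from the base axis. Payload 14.6 kg.
Tool frame: the origin (TCP) lies between the finger pads; the fingertips stand 25 mm ahead of it and the grasp point (between the pads) lies 6 mm ahead of it; z points along the fingers, x is the direction in which the jaws open and shut, and the axes are right-handed (so a half turn about z gives the same grasp; the last joint's range is limited). The gripper opens to 94 mm and grips with 3 to 60 N. Pads are 16 mm wide; open, the fingers measure 119 mm over their backs; the gripper's body (75 mm by 177 mm) begins 78 mm behind the grasp point.
Start: joints at [1.033, 0.3, 1.521, -0, 1.321, -0.067], TCP at [249.476, 490.154, 230.446] pointing down, gripper open.
Joint ranges: [-3.03, 3.03], [-0.79, 2.21], [0.23, 2.52], [-1.04, 4.18], [0, 3.07], [-2.55, 2.55]. Speed limits (rad/s): [2.22, 2.22, 2.57, 3.14, 3.14, 3.14].

INTERFACE

Orientations are given as [roll, pitch, yaw] about the fixed x, y, z axes, in that order (R = Rz(yaw) Ry(pitch) Rx(roll)).
In Python, from cell import manip gives the robot as it stands.
- The arm moves only by the tool apply_moves, never from a script. Its argument "series" is a list of rows, each a list of 3 entries, a list of its own where there are three numbers: the shift along the world's x, y, z in cm, then the turn, a rotation vector about the world's x, y, z in rad, then the opening in per cent of the stroke, from 0 (shut) to 100 (fully open). A call has exactly 10 rows; each row is the pose to reach, as a shift and turn from the pose commanded when the call began; what a row does not reach only later rows make up. A row lasts 1/8 s, in which the tool goes at most 62.5 mm and 10.7 degrees, less where a joint would pass 70% of its speed; a pose out of reach is approached as far as the arm can. A call with a gripper value outside its range is refused whole. The fingers move at their own pace and stop on an object; "grip_force" is the grip in N (left out, the last holds). Time passes only in rows, so rows that repeat a pose let the fingers close, or fill a call up. It gives the time, the measured TCP pose, the force and the opening at its end, in the units of the state.
- manip.read_state(): the state, without advancing time (a new reading comes with each control period).
- manip.camera(name): name is "scene" or "top" or "wrist"; returns (picture, depth): 384x512x3 uint8, red, green, blue; 384x512 float32, mm along the optical axis (not along the pixel's ray), 0 where there is no reading.
- manip.camera_info(name): a dict with "intrinsics" (3x3 intrinsics, pixels), "extrinsics" (4x4, takes a point from world to camera coordinates); the wrist camera has in their place "hand_eye" (4x4, takes a point from camera to tool coordinates, whose origin is the TCP and whose axes are the tool frame's). Camera axes: x right, y down, z forward; pixel columns grow to the right and rows downward; lengths in mm; the calibration is good to about 2 mm. A picture is of the moment at which its call begins: read the wrist's pose just before it. camera_info takes no time and is no camera call.
- manip.sign_off(): hands the job in, once; it reports no verdict.
The state is a dict: "clock": time; "joints": joint angles; "qd": joint speeds; "effort": joint torques, N m; "eef_pos": TCP position; "eef_rot": TCP orientation; "wrist_force": force on the tool from outside, world axes, zero at the start; "moment": the same for the moment, N m; "finger_gap": finger opening in mm.
Only numpy, scipy, OpenCV 4.12 (cv2) and the standard library are available. Lean on these libraries where they do the work, as an engineer would, in place of code of your own. Each camera call takes 0.05 s, during which the arm holds its last target.

TASK

Take the small culture dish off the tallest stack and hold it up in front of the dish-reading camera, lid away from the lens, with its underside squarely facing the lens, centred on the line of sight and about 12 cm from the lens. Keep the dish right way up on the way (never tipped past about 45 degrees) and leave the stacks, the other dishes and everything else standing where they are. Finish while still holding the dish there, steady, in the gripper: do not put it down or let go.

Things in the scene. Friction and masses are not known exactly. Their poses are not given: they have to be found in the camera images.
- dish_tall_center (a point): the dish to show: a small lidded culture dish taped shut, a flat round disc 60 mm across and 16 mm high, clear plastic with cream agar, about 35 g, lying flat and loose on top of the tallest stack near its middle; this point is its centre, 8 mm above its underside; its z axis is the dish's axis, upwards through the lid
- stack_tall_top (a point): the tallest stack of 6 large lidded culture dishes banded together as one loose piece, 90 mm across and 96 mm high, standing on the bench; this point is the centre of its flat top; z up
- dish_middle_center (a point): a second small lidded culture dish taped shut, a flat round disc 60 mm across and 16 mm high, clear plastic with cream agar, about 35 g, lying flat and loose on top of the middle stack near its middle; this point is its centre, 8 mm above its underside; its z axis is the dish's axis, upwards through the lid
- stack_middle_top (a point): the middle stack of 4 large lidded culture dishes banded together as one loose piece, 90 mm across and 64 mm high, standing on the bench; this point is the centre of its flat top; z up
- dish_low_center (a point): a third small lidded culture dish taped shut, a flat round disc 60 mm across and 16 mm high, clear plastic with cream agar, about 35 g, lying flat and loose on top of the lowest stack near its middle; this point is its centre, 8 mm above its underside; its z axis is the dish's axis, upwards through the lid
- stack_low_top (a point): the lowest stack of 3 large lidded culture dishes banded together as one loose piece, 90 mm across and 48 mm high, standing on the bench; this point is the centre of its flat top; z up
- camera_head: head of the dish-reading camera, fixed on a low white stand: white box, black lens in the middle of a round ring light 80 mm across. Origin: centre of the lens glass, 110 mm above the bench. Its z axis is the line of sight, out of the lens, tilted 30 degrees from vertical, looking up and leaning roughly back towards the robot; its y axis is level. Nothing stands in front of the lens (positive z)
- burner: bystander: laboratory burner, blue round foot 84 mm across with a steel tube, 156 mm high, loose; origin at the centre of its underside
- beaker: bystander: glass beaker 72 mm across, 95 mm high, loose; origin at the centre of its underside
- pipette: bystander: white hand pipette lying on the bench, 225 mm long along its x axis, 22 mm high, loose; origin on its underside near the middle of its length
Mind the look-alikes: they are no part of the job. Leave any orange or red look-alike of the part that bears dish_tall_center alone.

How it is judged:
By the outcome, as a careful person would: the job done as asked, in the order asked, and still so for the second after the job is handed in, while the arm keeps its last pose, push and grip.
It also fails if it takes over 48 s, if anything falls off the work surface, if the arm or the gripper's body presses on something with over 40 N, if the wrist force passes 120 N, or if a joint passes its speed limit or range.

## Working session

There is one attempt and no reset: what is moved stays moved. The work goes in short steps, Python scripts to look and compute and a tool call to move; the robot and the scene stay as the last step left them, time stands still between calls to the robot, and variables do not carry over. Pictures are saved under pics/ and viewed, and the job is handed in when it is done.

Besides the shell and the picture viewer there is one more tool, called as name(argument=value, ...), one argument or row to a line, values as JSON. apply_moves: Moves the arm, as the interface text tells. Its arguments: {"type":"object","properties":{"series":{"type":"array","items":{"type":"array"}},"grip_force":{"type":"number"}},"required":["series"]}

```bash
ls; mkdir -p pics; python3 - <<'E'
from cell import manip
import cv2,numpy as np
print(manip.read_state())
for n in ["scene","top"]:
    p,d=manip.camera(n); cv2.imwrite(f"pics/{n}0.png",p[:,:,::-1]); np.savez(f"{n}0.npz",p=p,d=d)
    i=manip.camera_info(n); print(n,i)
print(manip.camera_info("wrist"))
E
```

```text
pics
{'clock': 0.0, 'joints': array([ 1.03340494e+00,  3.00485681e-01,  1.52159431e+00, -2.05007509e-06,
        1.32070765e+00, -6.66018405e-02]), 'qd': array([ 0.00034698,  0.00032042,  0.00257536,  0.00020166, -0.00095702,
       -0.00126321]), 'effort': array([-1.31841629e-03, -5.31820321e+01, -3.52724648e+01,  7.07389601e-02,
        2.45460105e-02, -9.25675954e-05]), 'eef_pos': array([249.35471885, 489.95601018, 229.87272293]), 'eef_rot': array([-3.14151511e+00,  1.19247234e-03,  1.10000733e+00]), 'wrist_force': array([-0.02591671,  0.05382548,  0.0654636 ]), 'moment': array([ 0.00517048,  0.01936004, -0.01090639]), 'finger_gap': 94.01319949862271}
scene {'intrinsics': array([[378.22104392,   0.        , 245.4189013 ],
       [  0.        , 378.22104392, 192.51054038],
       [  0.        ,   0.        ,   1.        ]]), 'extrinsics': array([[-3.10781442e-01,  9.50208137e-01, -2.27901646e-02,
         1.89224302e+02],
       [ 5.54131618e-01,  1.61652773e-01, -8.16582226e-01,
        -2.37683887e+02],
       [-7.72238982e-01, -2.66407353e-01, -5.76779054e-01,
         1.5652801
[... 448 characters left out ...]
02],
       [ 1.81988654e-01, -7.70132722e-03, -9.83270471e-01,
         1.08057812e+03],
       [ 0.00000000e+00,  0.00000000e+00,  0.00000000e+00,
         1.00000000e+00]])}
{'intrinsics': array([[301.66602587,   0.        , 255.43420336],
       [  0.        , 301.66602587, 191.04400699],
       [  0.        ,   0.        ,   1.        ]]), 'hand_eye': array([[ 9.99999928e-01,  1.33327253e-05, -3.79982210e-04,
         3.36270053e-01],
       [ 8.36743996e-05,  9.67166964e-01,  2.54141806e-01,
        -7.38967207e+01],
       [ 3.70894643e-04, -2.54141819e-01,  9.67166893e-01,
        -1.53908512e+02],
       [ 0.00000000e+00,  0.00000000e+00,  0.00000000e+00,
         1.00000000e+00]])}
```

View pics/scene0.png

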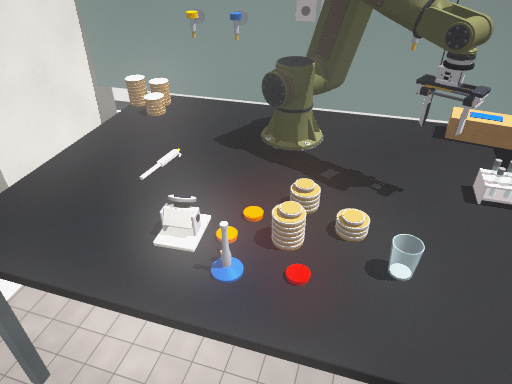

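View pics/top0.png

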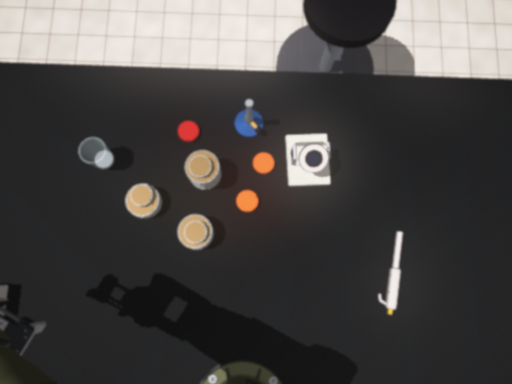

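```bash
cat > h.py <<'E'
import numpy as np,cv2
from cell import manip
def cloud(n,p=None,d=None):
    i=manip.camera_info(n);K=i["intrinsics"];E=i["extrinsics"]
    v,u=np.mgrid[:d.shape[0],:d.shape[1]]
    c=np.stack([(u-K[0,2])*d/K[0,0],(v-K[1,2])*d/K[1,1],d],-1)
    return (c-E[:3,3])@E[:3,:3]
def ray(n,u,v,z):
    i=manip.camera_info(n);K=i["intrinsics"];E=i["extrinsics"]
    r=E[:3,:3].T@np.linalg.solve(K,[u,v,1.]);o=-E[:3,:3].T@E[:3,3]
    return o+r*(z-o[2])/r[2]
E
python3 - <<'E'
from h import *
for n,(x0,y0,x1,y1) in dict(top=(70,85,350,260),scene=(140,170,430,290)).items():
    f=np.load(n+"0.npz");P=cloud(n,d=f["d"]);
    np.save(n+"P.npy",P)
    cv2.imwrite(f"pics/{n}crop.png",cv2.resize(f["p"][y0:y1,x0:x1,::-1],None,fx=2.7,fy=2.7,interpolation=cv2.INTER_CUBIC))
    pts=dict(top=[(202,165),(195,232),(143,197),(314,158),(264,163),(249,125),(300,180)],scene=[(290,210),(305,185),(352,216),(180,215),(170,238),(195,218)])[n]
    for u,v in pts: print(n,u,v,P[v,u].round(1))
E
```

```text
top 202 165 [624.  123.5 111.2]
top 195 232 [451.7 136.2  80.5]
top 143 197 [542.2 282.1  65.6]
top 314 158 [ 653.  -169.3  109.3]
top 264 163 [659.9 -41.2  14.5]
top 249 125 [768.8   5.1  23.9]
top 300 180 [ 613.1 -144.2   16.6]
scene 290 210 [637.1 132.6 112.4]
scene 305 185 [464.3 140.9  79.2]
scene 352 216 [554.3 287.3  64.1]
scene 180 215 [ 703.4 -151.9   82.2]
scene 170 238 [ 727.8 -179.7   13.5]
scene 195 218 [ 692.9 -113.7   72.6]
```

```bash
python3 - <<'E'
from h import *
f=np.load("top0.npz")
cv2.imwrite("pics/topcam.png",cv2.resize(f["p"][120:200,270:345,::-1],None,fx=7,fy=7,interpolation=cv2.INTER_CUBIC))
E
```

```text
(no output)
```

View pics/topcrop.png

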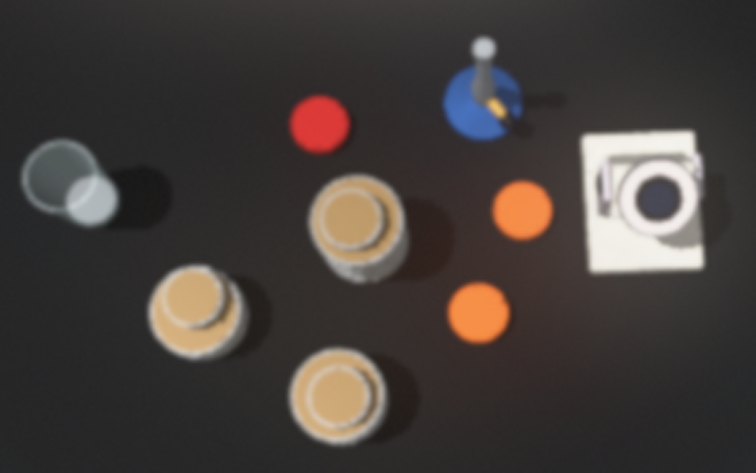

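View pics/scenecrop.png

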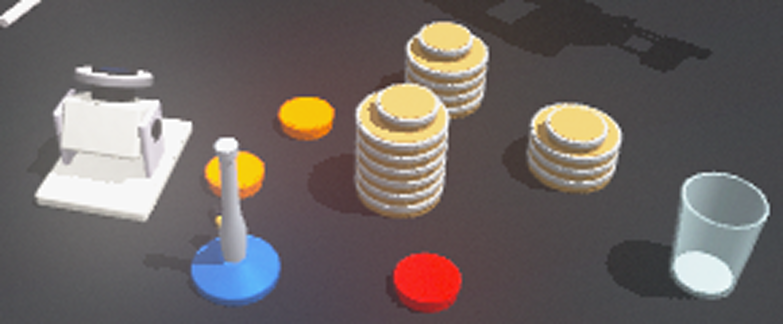

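View pics/topcam.png

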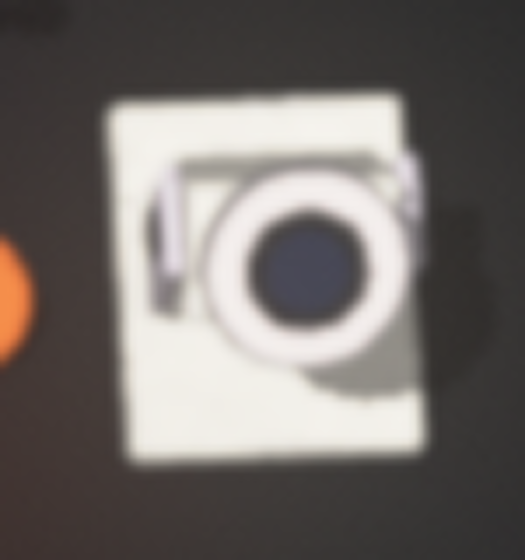

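```bash
python3 - <<'E'
from h import *
P=np.load("topP.npy");f=np.load("top0.npz");p=f["p"].astype(int)
S=np.load("sceneP.npy")
for n,Q in (("top",P),("scene",S)):
    m=(abs(Q[...,2])<8)&(Q[...,0]>350)&(Q[...,0]<750); print(n,"bench z",np.median(Q[m][:,2]),Q[m][:,2].std())
    for nm,(x,y,zt) in dict(tall=(628,128,112),mid=(455,138,80),low=(545,284,64)).items():
        r=np.hypot(Q[...,0]-x,Q[...,1]-y)<70
        a=Q[r&(abs(Q[...,2]-zt)<5)]; b=Q[r&(abs(Q[...,2]-zt+16)<5)]
        for q,l in((a,"dish"),(b,"stack")):
            c,rad=cv2.minEnclosingCircle(q[:,:2].astype(np.float32)); print(n,nm,l,len(q),q.mean(0).round(1),"enc",np.round(c,1),round(rad,1))
# ring
for n,Q in (("top",P),("scene",S)):
    r=(np.hypot(Q[...,0]-655,Q[...,1]+168)<75)&(Q[...,2]>60)
    q=Q[r]; print(n,len(q),q.min(0),q.max(0))
    rng=np.random.default_rng(0);best=None
    for _ in range(2000):
        t=q[rng.choice(len(q),3,False)];nn=np.cross(t[1]-t[0],t[2]-t[0]);nn/=np.linalg.norm(nn)+1e-9
        ii=abs((q-t[0])@nn)<2
        if best is None or ii.sum()>best.sum():best=ii
    k=q[best];c=k.mean(0);nn=np.linalg.svd(k-c)[2][2];nn*=np.sign(nn[2]);print(n,best.sum(),c,nn,"tilt",np.degrees(np.arccos(nn[2])),"az",np.degrees(np.arctan2(nn[1],nn[0])))
E
```

```text
top bench z -0.05219304713777133 2.253940044421999
top tall dish 397 [622.3 129.1 111.7] enc [622.5 129.6] 30.0
top tall stack 469 [623.4 121.3  95.7] enc [625.  125.2] 45.5
top mid dish 406 [453.6 136.1  79.6] enc [453.7 136. ] 30.0
top mid stack 479 [457.5 140.9  63.4] enc [456.6 139.6] 45.0
top low dish 385 [549.3 288.1  63.6] enc [549.2 288.3] 30.5
top low stack 441 [526.3 286.   47.7] enc [538.6 289.4] 45.5
scene bench z -0.19801446919102295 1.4382996992774733
scene tall dish 278 [626.9 132.1 111.5] enc [624.3 132.1] 31.1
scene tall stack 329 [645.  127.6  95.6] enc [626.6 127.2] 46.8
scene mid dish 198 [457.8 138.9  79.2] enc [455.5 138.5] 31.5
scene mid stack 250 [476.  146.   63.7] enc [460.2 141.5] 47.0
scene low dish 266 [553.5 290.5  63.4] enc [551.6 290.2] 31.2
scene low stack 271 [551.6 291.4  47.5] enc [539.9 293.1] 48.3
top 982 [ 620.69516567 -220.2369456    60.47181151] [ 715.83195306 -111.88664226  128.26971672]
top 409 [ 654.16526744 -168.2791144   108.9939845 ] [-0.50778109 -0.04417839  0.86035262] tilt 30.643801469747515 az -175.02762607845597
scene 913 [ 627.16443642 -214.29559611   60.24859553] [ 719.46433895 -109.27298941  127.71276559]
scene 385 [ 701.63654599 -159.94837194   79.80108091] [0.84940411 0.06971857 0.52311755] tilt 58.45839580578984 az 4.692283886784438
```

The dish meant is the cream one on the six-layer stack: scene (290,210), top (202,165). The cream ones at top (195,232) and (143,197) are on the lower stacks. Orange at (264,163) and (247,201) and red at (188,131) lie on the bench and are look-alikes. The crops confirm six layers and the greatest height (dish top z≈112). Next I move above it.

apply_moves(
  series=[
    [[3.74, -3.59, 0], [0, 0, -0.1], 100],
    [[7.48, -7.19, 0], [0, 0, -0.2], 100],
    [[11.22, -10.78, 0], [0, 0, -0.3], 100],
    [[14.96, -14.37, 0], [0, 0, -0.41], 100],
    [[18.7, -17.96, 0], [0, 0, -0.51], 100],
    [[22.44, -21.56, 0], [0, 0, -0.61], 100],
    [[26.18, -25.15, 0], [0, 0, -0.71], 100],
    [[29.92, -28.74, 0], [0, 0, -0.82], 100],
    [[33.66, -32.34, 0], [0, 0, -0.92], 100],
    [[37.4, -35.9, 0], [0, 0, -1.017], 100],
  ],
  grip_force=20,
)

```text
clock: 1.35
eef_pos: [624.4, 129.8, 230.1]
eef_rot: [-3.142, 0.001, 0.08]
wrist_force: [0.2, -0.1, 0.4]
finger_gap: 93.7
```

```bash
cat >> h.py <<'E'
from scipy.spatial.transform import Rotation as Ro
def wrist(tag):
    s=manip.read_state();p,d=manip.camera("wrist");i=manip.camera_info("wrist");K=i["intrinsics"];H=i["hand_eye"]
    cv2.imwrite(f"pics/{tag}.png",p[:,:,::-1])
    v,u=np.mgrid[:d.shape[0],:d.shape[1]]
    c=np.stack([(u-K[0,2])*d/K[0,0],(v-K[1,2])*d/K[1,1],d],-1)
    t=c@H[:3,:3].T+H[:3,3]; R=Ro.from_euler("xyz",s["eef_rot"]).as_matrix()
    W=t@R.T+s["eef_pos"]; W[d==0]=np.nan
    return s,p,d,t,W
E
python3 - <<'E'
from h import *
s,p,d,t,W=wrist("w1"); np.save("w1.npy",W)
print(s["clock"],s["joints"].round(3),s["eef_pos"],s["eef_rot"])
r=np.hypot(W[...,0]-623,W[...,1]-131)<70
for z in(112,96):
    q=W[r&(abs(W[...,2]-z)<5)]
    if len(q):
        c,rad=cv2.minEnclosingCircle(q[:,:2].astype(np.float32)); print(z,len(q),q.mean(0),np.median(q[:,2]),c,rad)
E
```

```text
1.35 [0.147 0.5   1.245 0.    1.397 0.068] [624.43566365 129.7559117  230.09579113] [-3.14158246e+00  6.06288266e-04  7.96360906e-02]
112 3105 [622.92090928 130.84694634 111.61729298] 111.64391236452369 (623.1571655273438, 129.7327117919922) 30.167306900024414
96 3076 [627.56477328 128.57576467  95.5605153 ] 95.60104416278483 (625.3678588867188, 125.88541412353516) 45.1594123840332
```

View pics/w1.png

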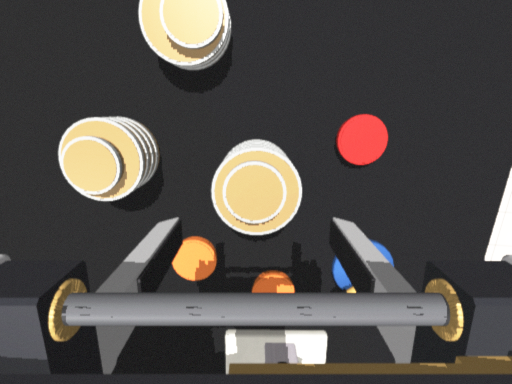

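apply_moves(
  series=[
    [[0, 0, -2], [0, 0, 0], 100],
    [[0, -0.1, -4], [0, 0, 0], 100],
    [[0, -0.1, -6], [0, 0, 0], 100],
    [[0, -0.1, -7.5], [0, 0, 0], 100],
    [[0, -0.1, -8.5], [0, 0, 0], 100],
    [[0, -0.1, -9], [0, 0, 0], 100],
    [[0, -0.1, -9], [0, 0, 0], 100],
    [[0, -0.1, -9], [0, 0, 0], 100],
    [[0, -0.1, -9], [0, 0, 0], 100],
    [[0, -0.1, -9], [0, 0, 0], 100],
  ],
)

```text
clock: 2.65
eef_pos: [623.6, 130.2, 140.7]
eef_rot: [-3.142, -0.0, 0.083]
wrist_force: [-0.3, -0.2, -0.2]
finger_gap: 93.7
```

```bash
python3 - <<'E'
from h import *
s,p,d,t,W=wrist("w2"); np.save("w2.npy",W)
print(s["clock"],s["joints"].round(3),s["eef_pos"],s["eef_rot"],s["wrist_force"])
r=np.hypot(W[...,0]-623,W[...,1]-131)<70
for z in(112,96):
    q=W[r&(abs(W[...,2]-z)<5)]
    if len(q):
        c,rad=cv2.minEnclosingCircle(q[:,:2].astype(np.float32)); print(z,len(q),q.mean(0),np.median(q[:,2]),c,rad)
E
```

```text
2.65 [0.148 0.571 1.349 0.    1.221 0.065] [623.55171554 130.15646492 140.71149036] [-3.14154803e+00 -3.76304838e-04  8.29314669e-02] [-0.34383892 -0.17096298 -0.22898567]
112 6313 [622.8822898  131.57283495 111.61336437] 111.65058336400155 (621.7333984375, 139.29458618164062) 51.11782455444336
96 5625 [627.19620404 131.91842428  95.53249244] 95.59047929672948 (625.4046630859375, 126.06375122070312) 45.2518196105957
```

View pics/w2.png

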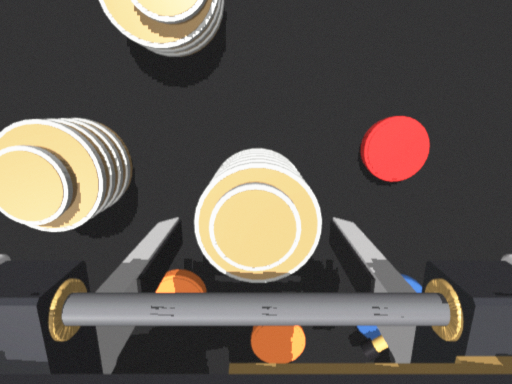

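apply_moves(
  series=[
    [[0, 0, -0.8], [0, 0, 0], 100],
    [[0, 0, -1.4], [0, 0, 0], 100],
    [[0, 0, -1.8], [0, 0, 0], 100],
    [[0, 0, -1.8], [0, 0, 0], 100],
    [[0, 0, -1.8], [0, 0, 0], 85],
    [[0, 0, -1.8], [0, 0, 0], 72],
    [[0, 0, -1.8], [0, 0, 0], 67],
    [[0, 0, -1.8], [0, 0, 0], 60],
    [[0, 0, -1.8], [0, 0, 0], 50],
    [[0, 0, -1.8], [0, 0, 0], 50],
  ],
  grip_force=20,
)

```text
clock: 3.95
eef_pos: [623.5, 130.1, 122.5]
eef_rot: [-3.142, -0.0, 0.083]
wrist_force: [-0.2, -0.1, 0.9]
finger_gap: 59.5
```

```bash
python3 - <<'E'
from h import *
s,p,d,t,W=wrist("w3")
print(s)
E
```

```text
{'clock': 3.95, 'joints': array([1.48276082e-01, 5.90507203e-01, 1.36385539e+00, 6.47679473e-06,
       1.18711982e+00, 6.52583170e-02]), 'qd': array([-0.00114846,  0.00063461,  0.00107952,  0.00055172,  0.00030173,
        0.00038057]), 'effort': array([-7.23157296e-03, -6.63941574e+01, -3.30113661e+01,  6.95879012e-02,
       -5.49891859e-02,  5.70267257e-04]), 'eef_pos': array([623.50625563, 130.1421644 , 122.53433834]), 'eef_rot': array([-3.14157947e+00, -1.09619194e-04,  8.30153405e-02]), 'wrist_force': array([-0.15053793, -0.13642853,  0.85010715]), 'moment': array([-0.07232587,  0.11572635,  0.02265573]), 'finger_gap': 59.46631286810542}
```

View pics/w3.png

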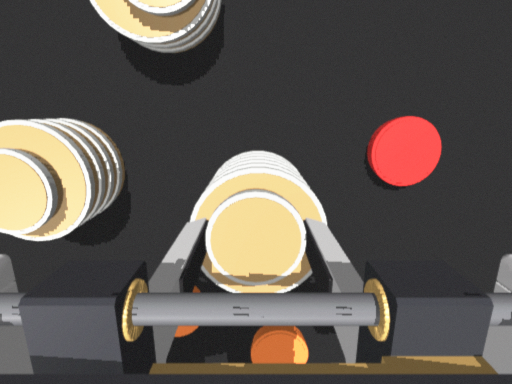

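The dish is held between both fingertips (image about (257,237)). Now lifting.

apply_moves(
  series=[
    [[0, 0, 0.3], [0, 0, 0], 50],
    [[0, 0, 0.8], [0, 0, 0], 50],
    [[0, 0, 1.6], [0, 0, 0], 50],
    [[0, 0, 3], [0, 0, 0], 50],
    [[0, 0, 5], [0, 0, 0], 50],
    [[0, 0, 7], [0, 0, 0], 50],
    [[0, 0, 9], [0, 0, 0], 50],
    [[0, 0, 11], [0, 0, 0], 50],
    [[0, 0, 12], [0, 0, 0], 50],
    [[0, 0, 12], [0, 0, 0], 50],
  ],
)

```text
clock: 5.25
eef_pos: [623.6, 130.2, 243.2]
eef_rot: [-3.142, -0.001, 0.083]
wrist_force: [-0.4, -0.2, -0.7]
finger_gap: 59.7
```

```bash
python3 - <<'E'
from h import *
s,p,d,t,W=wrist("w4")
print(s["clock"],s["eef_pos"],s["eef_rot"],s["finger_gap"],s["wrist_force"])
# dish in tool frame: lid-top points
m=(abs(t[...,2]-10)<6)&(np.hypot(t[...,0],t[...,1])<33)&(p[...,0].astype(int)-p[...,2]>40)
q=t[m];c,r=cv2.minEnclosingCircle(q[:,:2].astype(np.float32));cc=q.mean(0);n=np.linalg.svd(q-cc,full_matrices=False)[2][2]
print(len(q),"tool enc",c,r,"z",np.median(q[:,2]),"n",n)
# camera ring: circle centre from top image + plane
f=np.load("top0.npz");P=np.load("topP.npy");p=f["p"].astype(int)
n=np.array([-.5*np.cos(.084),-.5*np.sin(.084),.866])
b=np.hypot(P[...,0]-654,P[...,1]+168)<60
k=b&(abs((P-[654,-168,109])@n)<4)
q=P[k];ex=np.array([-n[2]*n[0]/.5,0,0])
u=np.array([np.cos(.084)*.866,np.sin(.084)*.866,.5]);v=np.cross(n,u)
c0=np.array([654,-168,109.]);X=np.stack([(q-c0)@u,(q-c0)@v],1).astype(np.float32)
c,r=cv2.minEnclosingCircle(X);print("ring",len(q),c,r,c0+c[0]*u+c[1]*v,"mean plane off",np.median((q-c0)@n))
# dark lens
k2=k&(p.sum(-1)<300);q=P[k2];print("lens",len(q),q.mean(0))
vv,uu=np.nonzero(k2);print(uu.mean(),vv.mean(),ray("top",uu.mean(),vv.mean(),110))
# trunnion points: back face/base edges azimuth
hsv=b|(np.hypot(P[...,0]-640,P[...,1]+155)<110)
m=(hsv&(p.min(-1)>150)&(P[...,2]<25)).astype(np.uint8)
print("base rect top",m.sum()); vv,uu=np.nonzero(m); q=P[vv,uu][:,:2].astype(np.float32); print(cv2.minAreaRect(q))
E
```

```text
5.25 [623.60607949 130.17233556 243.16514253] [-3.14152243e+00 -1.17780285e-03  8.29994417e-02] 59.726074575588946 [-0.42180034 -0.18501369 -0.69706077]
6056 tool enc (-1.1829947233200073, 1.8496098518371582) 29.344615936279297 z 10.777745328344182 n [ 6.86299044e-04  5.19945231e-04 -9.99999629e-01]
ring 624 (-0.504984438419342, 0.10935896635055542) 40.10484313964844 [ 653.55505047 -167.92772282  108.74750778] mean plane off -0.018041704793709323
lens 159 [ 652.66040867 -168.235521    109.75190544]
313.62893081761007 158.0566037735849 [ 652.62429005 -168.19381904  110.        ]
base rect top 951
((675.6131591796875, -164.9073944091797), (148.41241455078125, 117.12508392333984), 4.295539379119873)
```

View pics/w4.png

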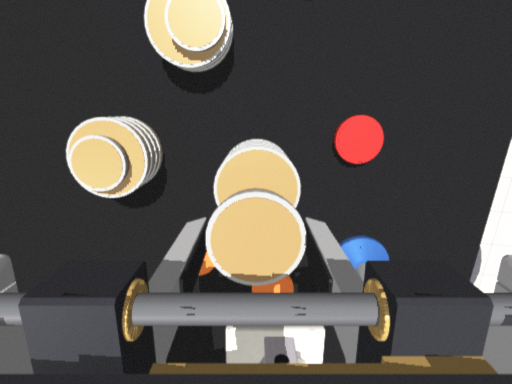

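apply_moves(
  series=[
    [[-0.1, -1.5, 1], [0, 0, 0], 50],
    [[-0.4, -5, 2], [0, 0, 0], 50],
    [[-0.8, -10, 3], [0, 0, 0], 50],
    [[-1.2, -15, 4], [0, 0, 0], 50],
    [[-1.6, -20, 5], [0, 0, 0], 50],
    [[-2, -25, 5.5], [0, 0, 0], 50],
    [[-2.4, -30, 5.5], [0, 0, 0], 50],
    [[-2.8, -34, 5.5], [0, 0, 0], 50],
    [[-3, -36.5, 5.5], [0, 0, 0], 50],
    [[-3, -36.5, 5.5], [0, 0, 0], 50],
  ],
)

```text
clock: 6.55
eef_pos: [593.1, -236.2, 297.2]
eef_rot: [-3.141, 0.0, 0.081]
wrist_force: [0.7, 0.5, -0.4]
finger_gap: 60.0
```

```bash
python3 - <<'E'
from h import *
manip.camera("top")
s,p,d,t,W=wrist("w5")
print(s["clock"],s["eef_pos"],s["eef_rot"],s["finger_gap"],s["joints"].round(2))
n=np.array([-.5*np.cos(.084),-.5*np.sin(.084),.866]);c0=np.array([653.5,-168,109])
b=(np.hypot(W[...,0]-654,W[...,1]+168)<55)
k=b&(abs((W-c0)@n)<4);q=W[k]
for _ in range(3):
    cc=q.mean(0);nn=np.linalg.svd(q-cc,full_matrices=False)[2][2];nn*=np.sign(nn[2]);q=q[abs((q-cc)@nn)<2]
print(len(q),"n",nn,np.degrees(np.arccos(nn[2])),np.degrees(np.arctan2(-nn[1],-nn[0])))
u=np.array([np.cos(.084)*.866,np.sin(.084)*.866,.5]);v=np.cross(n,u)
q=W[k];X=np.stack([(q-c0)@u,(q-c0)@v],1).astype(np.float32)
c,r=cv2.minEnclosingCircle(X);print("ring",c,r,c0+c[0]*u+c[1]*v,np.median((q-c0)@n))
k2=k&(p.astype(int).sum(-1)<300);print("lens",k2.sum(),W[k2].mean(0))
E
```

```text
6.6 [ 593.36414356 -234.95713571  297.30375759] [-3.14121277e+00  2.84569994e-04  8.22924048e-02] 59.24751530824443 [-0.43  0.47  1.14  0.    1.54 -0.52]
2885 n [-0.49317304 -0.03354132  0.86928438] 29.62441376659295 3.890766841689813
ring (-0.3117549419403076, -0.33176255226135254) 40.014705657958984 [ 653.25880622 -168.35322988  108.84412253] -0.8605055271003572
lens 1368 [ 653.22967753 -167.42726428  110.31530502]
```

View pics/w5.png

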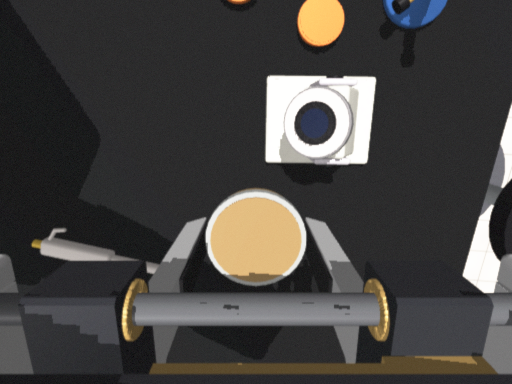

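apply_moves(
  series=[
    [[-0.1, 0.7, -0.5], [0.004, -0.05, 0], 50],
    [[-0.2, 1.5, -1], [0.008, -0.11, -0.001], 50],
    [[-0.4, 2.4, -1.8], [0.013, -0.17, -0.001], 50],
    [[-0.5, 3.2, -2.6], [0.018, -0.23, -0.002], 50],
    [[-0.7, 4, -3.4], [0.023, -0.29, -0.002], 50],
    [[-0.8, 4.8, -4.2], [0.028, -0.35, -0.003], 50],
    [[-1, 5.4, -5], [0.033, -0.42, -0.003], 50],
    [[-1.1, 5.9, -5.7], [0.038, -0.48, -0.004], 50],
    [[-1.23, 6.2, -6.2], [0.041, -0.522, -0.0045], 50],
    [[-1.23, 6.2, -6.2], [0.041, -0.522, -0.0045], 50],
  ],
)

```text
clock: 7.9
eef_pos: [580.9, -171.5, 235.3]
eef_rot: [3.141, -0.523, 0.08]
wrist_force: [-0.4, -0.2, 0.6]
finger_gap: 59.5
```

apply_moves(
  series=[
    [[0, 0, 0], [0, 0, 0], 50],
    [[0, 0, 0], [0, 0, 0], 50],
    [[0, 0, 0], [0, 0, 0], 50],
    [[0, 0, 0], [0, 0, 0], 50],
    [[0, 0, 0], [0, 0, 0], 50],
    [[0, 0, 0], [0, 0, 0], 50],
    [[0, 0, 0], [0, 0, 0], 50],
    [[0, 0, 0], [0, 0, 0], 50],
    [[0, 0, 0], [0, 0, 0], 50],
    [[0, 0, 0], [0, 0, 0], 50],
  ],
)

```text
clock: 9.15
eef_pos: [581.2, -172.9, 235.5]
eef_rot: [3.14, -0.524, 0.079]
wrist_force: [0.8, -0.1, -0.0]
finger_gap: 59.4
```

```bash
python3 - <<'E'
from h import *
s,p,d,t,W=wrist("w6")
R=Ro.from_euler("xyz",s["eef_rot"]).as_matrix()
n=np.array([-.5*np.cos(.0785),-.5*np.sin(.0785),.866]);L=np.array([653.3,-168,110])
print(s["clock"],s["eef_pos"],s["finger_gap"],"tool ax err deg",np.degrees(np.arccos(-R[:,2]@n)),s["qd"].round(4),s["wrist_force"])
m=(abs(t[...,2]-10.8)<4)&(np.hypot(t[...,0],t[...,1])<40)&(p.astype(int).sum(-1)>330)&(d>0)
q=t[m];c,r=cv2.minEnclosingCircle(q[:,:2].astype(np.float32));cc=q.mean(0);k=np.linalg.svd(q-cc,full_matrices=False)[2][2]
print(len(q),"tool lid enc",c,r,np.median(q[:,2]),"normal tool",k)
D=s["eef_pos"]+R@np.array([0,c[1],np.median(q[:,2])+8]);a=(D-L)@n;print("dish",D,"dist",a,"off-axis",D-L-a*n)
for nm in("scene","top"):
    p,d=manip.camera(nm);cv2.imwrite(f"pics/{nm}6.png",p[:,:,::-1]); np.savez(f"{nm}6.npz",p=p,d=d)
    Q=cloud(nm,d=d);near=np.linalg.norm(Q-D,axis=-1)<36
    print(nm,near.sum())
cv2.imwrite("pics/scene6c.png",cv2.resize(cv2.imread("pics/scene6.png")[90:290,120:330],None,fx=3,fy=3))
E
```

```text
9.15 [ 581.17320384 -172.85301997  235.45969489] 59.42657576769509 tool ax err deg 0.3863163987328913 [-0.0009  0.0014  0.0011  0.0004  0.001  -0.0001] [ 0.76693454 -0.11947281 -0.00362574]
6515 tool lid enc (-0.03202682361006737, -8.96796703338623) 38.64446258544922 10.774714444704898 normal tool [ 0.00114611 -0.00413242 -0.9999908 ]
dish [ 589.83449804 -163.19880524  219.19032319] dist 126.00559507330162 off-axis [-0.65672425  9.74183648  0.06947785]
scene 114
top 161
```

View pics/w6.png

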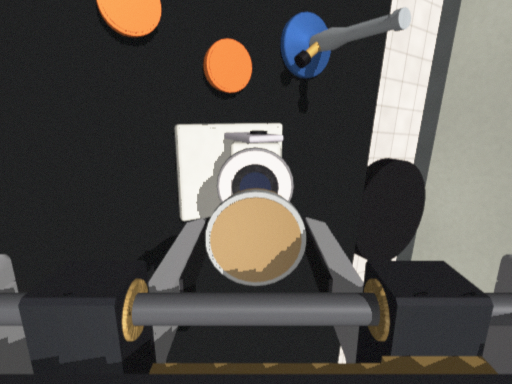

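View pics/scene6c.png

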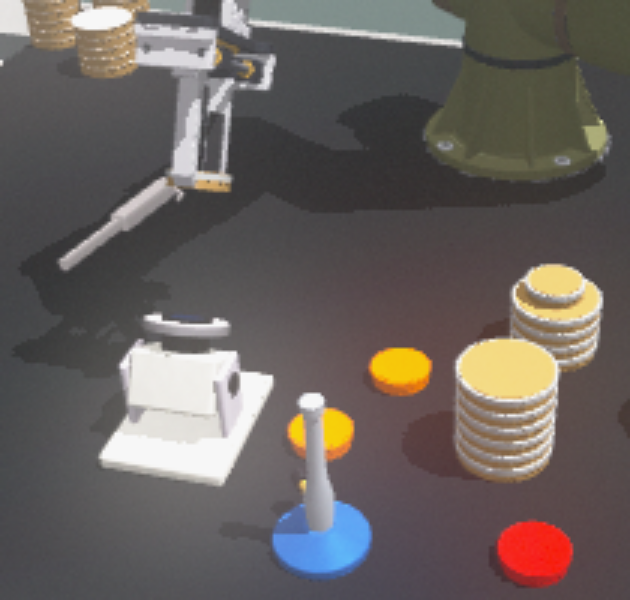

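View pics/top6.png

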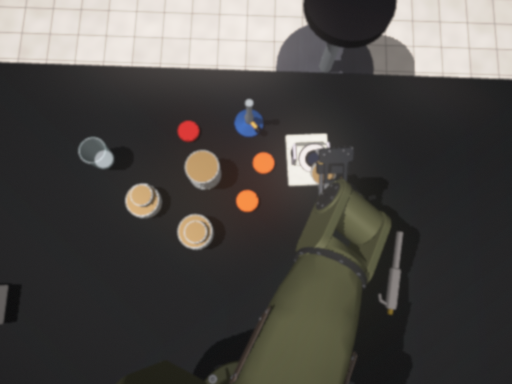

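```bash
python3 - <<'E'
from h import *
i=manip.camera_info("wrist");K=i["intrinsics"];H=i["hand_eye"]
for f in("w4","w5","w6"):
    im=cv2.imread(f"pics/{f}.png").astype(int);b,g,r=im[...,0],im[...,1],im[...,2]
    m=((r-b>35)&(g-b>15)).astype(np.uint8);m[:185]=0;m[290:]=0;m[:,:200]=0;m[:,312:]=0
    c=max(cv2.findContours(m,cv2.RETR_EXTERNAL,cv2.CHAIN_APPROX_NONE)[0],key=cv2.contourArea)
    e=cv2.fitEllipse(cv2.convexHull(c));u,v=e[0]
    ray_=H[:3,:3]@np.linalg.solve(K,[u,v,1.]);o=H[:3,3];print(f,e,(o+ray_*(10.8-o[2])/ray_[2]).round(2))
E
```

```text
w4 ((255.44566345214844, 239.1490478515625), (84.4354019165039, 91.12834167480469), 89.87103271484375) [-0.21 -1.37 10.8 ]
w5 ((255.49391174316406, 239.1395263671875), (84.40821838378906, 91.40909576416016), 89.74732208251953) [-0.18 -1.38 10.8 ]
w6 ((255.22750854492188, 238.997314453125), (84.15198516845703, 91.07320404052734), 88.11367797851562) [-0.34 -1.47 10.8 ]
```

apply_moves(
  series=[
    [[0, -0.1, 0], [0, 0, 0], 50],
    [[0.03, -0.18, 0], [0, 0, 0], 50],
    [[0.03, -0.18, 0], [0, 0, 0], 50],
    [[0.03, -0.18, 0], [0, 0, 0], 50],
    [[0.03, -0.18, 0], [0, 0, 0], 50],
    [[0.03, -0.18, 0], [0, 0, 0], 50],
    [[0.03, -0.18, 0], [0, 0, 0], 50],
    [[0.03, -0.18, 0], [0, 0, 0], 50],
    [[0.03, -0.18, 0], [0, 0, 0], 50],
    [[0.03, -0.18, 0], [0, 0, 0], 50],
  ],
)

```text
clock: 10.55
eef_pos: [581.5, -174.6, 235.4]
eef_rot: [3.14, -0.524, 0.079]
wrist_force: [0.5, 0.5, -0.2]
finger_gap: 59.7
```

```bash
python3 - <<'E'
from h import *
s=manip.read_state();R=Ro.from_euler("xyz",s["eef_rot"]).as_matrix()
n=np.array([-.5*np.cos(.0785),-.5*np.sin(.0785),.866]);L=np.array([653.3,-168,110])
D=s["eef_pos"]+R@np.array([-.2,-1.4,18.7]);a=(D-L)@n
print(s["clock"],s["finger_gap"],D,"centre dist",a,"off",D-L-a*n,"ang",np.degrees(np.arccos(-R[:,2]@n)),s["qd"].round(3))
manip.sign_off()
E
```

```text
10.55 59.662680715693924 [ 590.51566737 -172.55072684  219.14895468] centre dist 125.9969201774124 off [0.02012098 0.38957473 0.0356218 ] ang 0.3863424860769819 [-0.001 -0.003  0.001  0.001  0.002 -0.001]
the job is handed in; nothing more can be done
```

I took the small dish off the six-layer stack with a top-down fingertip grip and carried it level over to the camera head. I then tilted it 30° so its underside faces the lens, and handed the job in at 10.6 s with the dish still held.

**Last checks:**
- **Distance and centring:** the dish centre is 126 mm from the lens, so the underside is about 118 mm away. It is about 0.4 mm off the line of sight.
- **Facing:** the dish is about 0.4° from square to my estimate of the line of sight. I assumed the stated 30° tilt.
- **Steadiness:** the finger opening is 59.7 mm and the joint speeds are near zero. The dish stayed in the same place in the grip across three wrist pictures.
- **Surroundings:** in the scene and top pictures taken just before the last small shift, the stacks, the other dishes and the bystanders were where they started.

**Checks that failed or disagreed:**
- **Dish offset:** a first check suggested the dish was about 10 mm off centre, because its circle fit took in other pixels. An ellipse fit put it 1.4 mm off in the grip, and I shifted the arm about 2 mm to correct for that.
- **Camera heading:** estimates of which way the camera leans ranged from 3.9° to 5.0°, and I used 4.5°.
- **Cameras:** the three cameras disagreed by about 2 mm on positions, so the centring is good to about that much.
- **Independent view:** the dish was hidden or out of clear sight in the fixed cameras at the end, so the final pose rests on the wrist camera and the arm's own readings.

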